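Stock a jar on the sample shelf and press its label holder home

TASK

Stand the capped sample jar on the low bench shelf, midway between the two foam tube racks and in line with them, and let go of it. Then take the label holder out of its stand, push it straight down behind the shelf's front lip, centred in front of the jar, until its sprung seat is fully pressed home, and finish while still holding it pressed down there. Do not shift the tube racks or the other things on the bench.

Things in the scene. Friction and masses are not known exactly. Their poses are not given: they have to be found in the camera images.
- jar: Loose upright sample jar, clear body 42 mm across with a ribbed green screw cap 44 mm across; 86 mm tall in all, the cap being the top 24 mm; 60 to 145 g. Starts standing on the bench left or right of centre. Origin: centre of its underside, z up.
- holder: Loose label holder, upright: a white flat plate 4 mm thick (its x), 50 mm wide (its y), from 0 to 46 mm height, with a grey grip tab 10 mm thick (x), 30 mm wide (y) on top from 46 to 75 mm height; 40 g; same front and back. Origin: middle of its lower edge, z up. Starts standing in the slot of the stand, axes as the stand's, lower edge 6 mm above the bench.
- stand: Fixed grey slotted block holding the label holder, 50 mm (x) by 70 mm (y) by 26 mm tall; slot along its y, 5.6 mm wide, 54 mm long, floor at 6 mm height. Jar and stand may swap sides. Origin: centre of its underside.
- shelf: Fixed low bench shelf. Origin: on the bench, under the middle of the label channel along its front; x points over the deck away from the robot, y along the shelf to the left, z up. Flat deck 30 mm high from x = 3.5 to 153.5 mm, 400 mm long in y, end cheeks 50 mm high. Racks and the jar's place are centred at x = 80 mm on the deck.
- channel (a point): Middle of the open top of the label channel, 32 mm above the shelf's origin; axes as the shelf's. The channel is 7 mm wide (x = -3.5 to 3.5 mm) and runs the shelf's whole 400 mm in y, between the deck's front edge and a 3 mm aluminium front lip, 32 mm high and flared outward above that to 38 mm. The holder goes in here from above.
- seat (a joint): Sprung black rubber strip along the whole bottom of the channel, carrying the label holder's lower edge: 0 m at rest (its top 18 mm above the bench), 0.006 m when pressed fully home against its stop (top 12 mm above the bench). It moves straight down; takes 3 N to start and about 6.6 N at the stop, and springs back up when let go.
- rack_left: Loose white foam rack with green-capped tubes, 68 mm (x) by 62 mm (y) by 65 mm tall to the caps, 400 g, standing on the deck at the left (+y) of the gap. Origin: centre of its underside. Its axes are parallel to the shelf's; the two racks' centres are 130 mm apart along y, which leaves a 68 mm gap.
- rack_right: The same kind of rack, two of its nine tubes missing, at the right (-y) of the gap. Origin: centre of its underside.
- tip_box: Bystander: blue pipette tip box with clear lid, 84 x 114 x 62 mm, on the bench beyond the shelf's left end. Origin: centre of its underside.
- bottle: Bystander: closed bottle 64 mm across, 130 mm tall, beyond the shelf's right end. Origin: centre of its underside.
- timer: Bystander: flat lab timer 50 x 60 x 20 mm lying on the bench in front of the shelf. Origin: centre of its underside.
Not all that is in view belongs to the job. What is shaped like the jar but orange is not meant.

How it is judged:
By the outcome, as a careful person would: the job done as asked, in the order asked, and still so for the second after the job is handed in, while the arm keeps its last pose, push and grip.
It also fails if it takes over 61 s, if anything falls off the work surface, if the arm or the gripper's body presses on something with over 40 N, if the wrist force passes 120 N, or if a joint passes its speed limit or range.

ROBOT

A 7-joint arm with a two-finger parallel gripper is mounted at the origin on the work surface. World frame = base frame: x ahead of the robot, y to its left, z up, the work surface at z = 0. Lengths are in m, angles in rad, forces in N, time in s.
With the tool pointing down it reaches from about 0.4 to 0.9 m from the base axis. Payload 5.5 kg.
Tool frame: the origin (TCP) lies midway between the tips of the shut fingers; the grasp point (between the pads) lies 19 mm behind it (manip.grip_depth is the distance from the TCP to the grasp point, in m); z points along the fingers, y is the line along which they close (so a half turn about z gives the same grasp; the last joint's range is limited). The gripper opens to 92 mm and grips with 3 to 60 N. Pads are 19 mm wide; open, the fingers measure 130 mm over their backs; the gripper's body (75 mm by 190 mm) begins 47 mm behind the grasp point.
Start: joints at [1.558, 0.501, -0.427, 1.55, 0.221, 1.138, -0.21], TCP at [0.177, -0.625, 0.227] pointing down, gripper open.
Joint ranges: [-2.88, 2.88], [-0.31, 2.03], [-1.54, 1.56], [0.2, 2.42], [-1.41, 4.55], [0.19, 2.02], [-2.57, 2.57]. Speed limits (rad/s): [2.57, 2.57, 3.14, 3.14, 3.14, 3.14, 3.14].

INTERFACE

Orientations are given as a unit quaternion [x, y, z, w].
In Python, from bench import manip, effector, viewer gives the robot as it stands. Calls block until the motion is done:
- manip.move_pose(position, orientation): joint-space move of the TCP to a pose.
- manip.servo_line(position, ori=None, vel=0.15): straight line of the TCP; ori=None keeps the orientation; vel is the mean speed in m/s.
- manip.movej(angles): joint-space move.
- effector.open_jaws() and effector.close(f_grip=None): open the fingers fully, or close them until they stop; f_grip is the grip in N (None keeps the last).
- manip.sleep(seconds).
- manip.solve_ik(position, orientation): joint angles nearest the present ones, or None.
- viewer.get_image(name): name is "side" or "top" or "wrist"; returns the picture (420x560x3 uint8, red, green, blue); there is no depth.
- viewer.get_calibration(name): a dict with "vfov" (degrees; the focal length in pixels is half the picture's height over the tangent of half this angle, whatever the lens; pixels are square), "cx", "cy" (the principal point, pixels), "dist_coeffs" ([k1, k2, p1, p2, k3] as OpenCV has them; the pictures are not rectified), "eye" and "attitude" of the camera in the world. Camera axes: x right, y down, z forward; pixel columns grow to the right and rows downward; lengths in m; the calibration is good to about 2 mm. A picture is of the moment at which its call begins: read the wrist's pose just before it. get_calibration takes no time and is no camera call; for the wrist camera it gives the pose at the moment of the call.
A pose or a line that the arm cannot do raises manip.PlanningError and nothing moves.
- manip.hand_in(): hands the job in; it is judged then, once.
Readings, each from a call of its own:
- manip.current_clock(): time.
- manip.current_q(): joint angles.
- manip.current_joint_velocities(): joint speeds.
- manip.current_tau(): joint torques, N m.
- manip.current_tool_pos(): TCP position.
- manip.current_tcp_rot(): TCP orientation.
- manip.current_force(): force on the tool from outside, world axes, zero at the start.
- manip.current_wrist_torque(): the same for the moment, N m.
- manip.current_finger_gap(): finger opening in m.
- manip.current_gripper_force(): force on a finger pad.
Only numpy, scipy, OpenCV 4.12 (cv2) and the standard library are available. Lean on these libraries where they do the work, as an engineer would, in place of code of your own. Each camera call takes 0.05 s, during which the arm holds its last target. There are 200 camera calls.

## Working session

There is one attempt and no reset: what is moved stays moved. The work goes in short steps, each a Python script; the robot and the scene stay as the last script left them, time stands still between calls to the robot, and variables do not carry over. Pictures are saved under pics/ and viewed, at most 10 in all, crops included, and the job is handed in when it is done.

```bash
ls; mkdir -p pics
cat > h.py <<'E'
import numpy as np, cv2
from bench import manip, effector, viewer
from scipy.spatial.transform import Rotation as R
def cal(n):
    c=viewer.get_calibration(n); f=210/np.tan(np.radians(c["vfov"])/2)
    K=np.array([[f,0,c["cx"]],[0,f,c["cy"]],[0,0,1.]])
    a=np.array(c["attitude"],float)
    Rm=R.from_quat(a).as_matrix() if a.size==4 else a.reshape(3,3)
    return K,np.array(c["dist_coeffs"],float),np.array(c["eye"],float),Rm
def shot(n,name=None):
    c=cal(n); im=viewer.get_image(n)
    if name: cv2.imwrite(f"pics/{name}.png",im[...,::-1])
    return im,c
def ray(c,uv):
    K,d,e,Rm=c
    p=cv2.undistortPoints(np.array(uv,float).reshape(-1,1,2),K,d).reshape(-1,2)
    return e,np.c_[p,np.ones(len(p))]@Rm.T
def onz(c,uv,z):
    e,v=ray(c,uv); return e+v*((z-e[2])/v[:,2])[:,None]
def proj(c,P):
    K,d,e,Rm=c; q=(np.atleast_2d(P)-e)@Rm
    return cv2.projectPoints(q.reshape(-1,1,3),np.zeros(3),np.zeros(3),K,d)[0].reshape(-1,2)
E
python3 - <<'E'
from h import *
a,_=shot("top","top0"); b,_=shot("side","side0"); 
for n in("top","side","wrist"): print(n,viewer.get_calibration(n))
print(manip.current_clock(),manip.current_tcp_rot())
E
```

```text
pics
top {'vfov': 45.16953829414328, 'cx': 285.2883102549449, 'cy': 217.04106586694644, 'dist_coeffs': array([-0.03358628,  0.        ,  0.        ,  0.        ,  0.        ]), 'eye': array([0.23148737, 0.01238551, 1.35052103]), 'attitude': array([-0.69460267,  0.71205319, -0.07109706,  0.07384173])}
side {'vfov': 53.53726393083363, 'cx': 282.7656604810129, 'cy': 215.68315829760098, 'dist_coeffs': array([0.01647139, 0.        , 0.        , 0.        , 0.        ]), 'eye': array([0.01040074, 0.66994071, 0.91052636]), 'attitude': array([-0.29788061,  0.87747098, -0.3579388 ,  0.11485487])}
wrist {'vfov': 70.73980443696837, 'cx': 280.8417835778244, 'cy': 208.5783186629279, 'dist_coeffs': array([-0.05346776,  0.        ,  0.        ,  0.        ,  0.        ]), 'eye': array([ 0.24096449, -0.60461251,  0.38501288]), 'attitude': array([ 0.79105864, -0.59834924, -0.07744705,  0.10102658])}
0.1 [ 9.90500435e-01  1.37506812e-01 -8.32315585e-05 -8.70195476e-04]
```

View pics/top0.png

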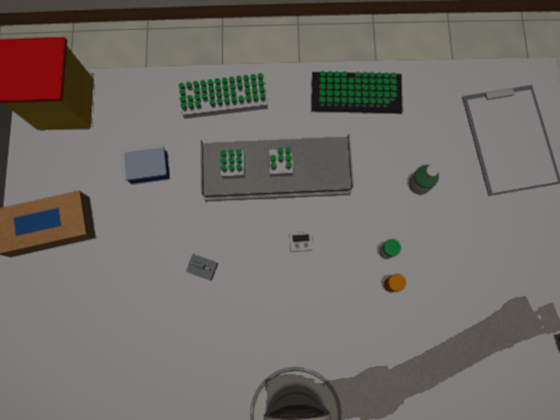

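View pics/side0.png

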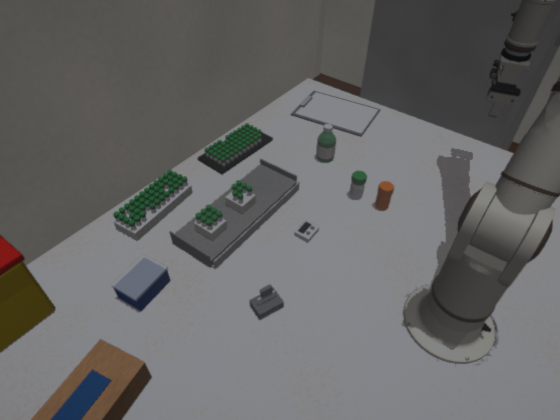

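The top view shows the jar at (391,248), the orange decoy at (396,283), the stand at (202,267), the racks at (232,163) and (281,161), and the timer at (300,241). The side view agrees with this. I'll get rough positions next, then a close look at each.

```bash
cat >> h.py <<'E'
def down(yaw):  # tool y (closing) along world direction yaw+90deg ; tool z down
    return (R.from_euler('z',yaw)*R.from_quat([1,0,0,0])).as_quat()
def green(im):
    h=cv2.cvtColor(im,cv2.COLOR_RGB2HSV); return cv2.inRange(h,(50,110,50),(85,255,255))
def blobs(m,amin=20):
    n,l,s,c=cv2.connectedComponentsWithStats(m); return [(c[i],s[i]) for i in range(1,n) if s[i][4]>=amin]
E
python3 - <<'E'
from h import *
im,c=shot("top")
for n,uv,z in [("jar",(391,248),.086),("decoy",(396,283),.086),("stand",(202,267),.026),("tab",(206,267),.08),("rL",(232,163),.09),("rR",(281,161),.09),("sFL",(205,198),.035),("sFR",(351,192),.035),("timer",(300,241),.02)]:
    print(n,onz(c,[uv],z).round(3))
for cc,s in blobs(green(im),100): print(cc,s)
# wrist camera in tool frame
K,d,e,Rm=cal("wrist"); T=R.from_quat(manip.current_tcp_rot()).as_matrix()
print(T.T@(e-manip.current_tool_pos()),(T.T@Rm).round(3))
E
```

```text
jar [[ 0.408 -0.251  0.086]]
decoy [[ 0.32  -0.258  0.086]]
stand [[0.379 0.237 0.026]]
tab [[0.372 0.217 0.08 ]]
rL [[0.642 0.15  0.09 ]]
rR [[0.644 0.022 0.09 ]]
sFL [[0.563 0.229 0.035]]
sFR [[ 0.57  -0.164  0.035]]
timer [[ 0.442 -0.023  0.02 ]]
[332.73735726  87.27732463] [319  71  28  33 613]
[371.70763132  87.98315164] [ 348   72   49   32 1009]
[391.52093023 247.40930233] [384 239  16  17 215]
[ 0.06729245 -0.00225039 -0.15925259] [[-0.    -0.968 -0.253]
 [ 1.    -0.     0.   ]
 [-0.    -0.253  0.968]]
```

Run:
```python
from h import *
def go(p,yaws):
    for y in yaws:
        try: manip.move_pose(p,down(y)); print("ok",y,manip.current_clock(),manip.current_q().round(2)); return
        except manip.PlanningError as e: print("no",y,e)
go([.408,-.251,.22],[0,np.pi])
shot("wrist","w_jar")
im,c=shot("wrist"); 
for cc,s in blobs(green(im),300): print(cc,s,onz(c,[cc],.086))
go([.62,.085,.30],[np.pi/2,-np.pi/2])
im,c=shot("wrist","w_shelf"); np.save("shelfcal.npy",np.array([*c],dtype=object),allow_pickle=True)
for cc,s in blobs(green(im),60): print(cc.round(1),s,onz(c,[cc],.095)[0].round(4))
go([.379,.227,.25],[np.pi/2,-np.pi/2])
im,c=shot("wrist","w_stand"); np.save("standcal.npy",np.array([*c],dtype=object),allow_pickle=True)
print(manip.current_clock())
a=[cv2.resize(cv2.imread(f"pics/{n}.png"),(400,300)) for n in("w_jar","w_jar")]
```

```text
ok 0 1.7667 [ 1.09  0.23 -0.67  1.97  0.17  1.   -1.23]
[399.0960961   13.68828829] [ 367    0   65   34 1665] [[ 0.57901485 -0.35713975  0.086     ]]
[284.03837472 198.78329571] [ 263  179   43   41 1329] [[ 0.40818508 -0.25349617  0.086     ]]
ok 1.5707963267948966 3.3667 [ 0.54  0.58 -1.07  1.52  0.51  1.35 -0.57]
[490.5  15.6] [485   9  12  14 127] [0.8583 0.2836 0.095 ]
[459.9  17.6] [454  11  13  14 142] [0.822  0.2798 0.095 ]
[475.6  16.7] [469  10  14  14 144] [0.8405 0.2816 0.095 ]
[444.   18.8] [438  12  14  15 146] [0.8035 0.2779 0.095 ]
[490.2  32.8] [485  27  12  13 121] [0.8601 0.2653 0.095 ]
[444.1  36. ] [438  29  14  15 148] [0.8053 0.2597 0.095 ]
[459.5  34.6] [454  28  12  14 130] [0.8233 0.2619 0.095 ]
[475.  51.] [469  44  13  14 138] [0.844  0.2449 0.095 ]
[489.7  49.8] [484  44  12  13 119] [0.8617 0.2469 0.095 ]
[444.1  53.4] [438  47  13  14 136] [0.8071 0.2412 0.095 ]
[459.6  52.3] [454  46  13  13 135] [0.8256 0.2429 0.095 ]
[489.2  66.6] [484  61  12  12 117] [0.8636 0.2285 0.095 ]
[459.3  69.2] [453  63  14  13 136] [0.8273 0.2245 0.095 ]
[474.7  68. ] [4
[... 2195 characters left out ...]
10  90] [0.8782 0.0816 0.095 ]
[455.6 192. ] [450 187  12  11 103] [0.8419 0.0783 0.095 ]
[469.5 190.8] [464 186  12  11 105] [0.8602 0.08   0.095 ]
[441.3 193.5] [436 188  12  12 104] [0.8233 0.0765 0.095 ]
[305.4 218.7] [300 213  12  13 111] [0.6502 0.0438 0.095 ]
[290.  218.7] [285 214  11  11 101] [0.6304 0.0438 0.095 ]
[320.7 233. ] [315 227  12  13 112] [0.6705 0.0243 0.095 ]
[305.3 233.2] [300 228  12  12 110] [0.6504 0.024  0.095 ]
[290.2 247.8] [285 242  12  12 108] [0.6309 0.0037 0.095 ]
[305.4 247.5] [300 242  12  12 111] [0.6509 0.0041 0.095 ]
[320.6 247. ] [315 242  12  11 108] [0.6709 0.0047 0.095 ]
ok 1.5707963267948966 4.5167 [ 0.57  0.26 -1.31  2.    0.29  1.09 -0.87]
4.5667
```

View pics/w_shelf.png

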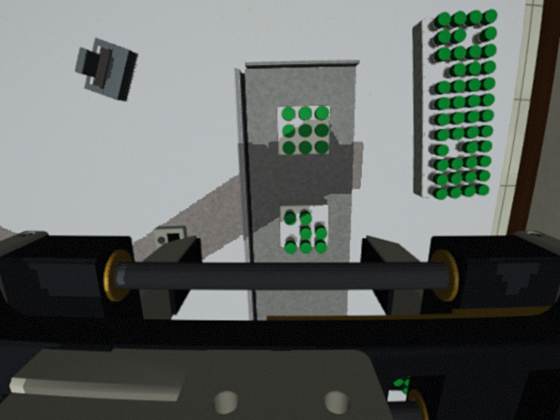

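View pics/w_stand.png

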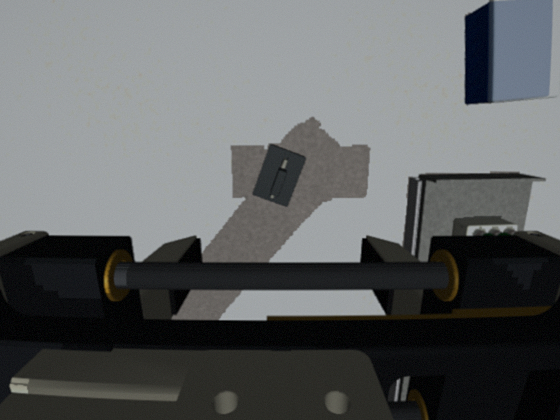

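View pics/w_jar.png

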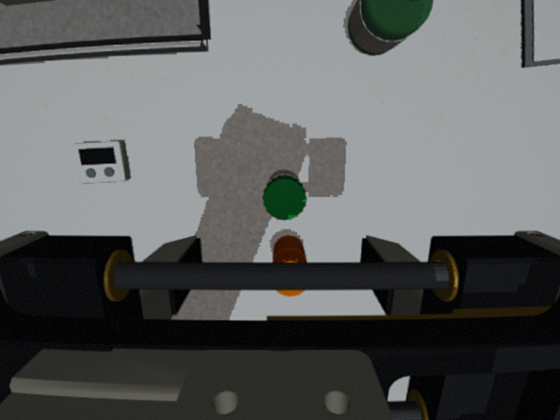

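The shelf view shows the left rack's middle tube at (305,130) and the right rack's at (305,233). The channel runs along column ~246. The stand view shows the stand at (279,175), rotated roughly 25°, and the jar view shows the cap at (284,199). Next I'll grasp the jar and place it.

Run:
```python
from h import *
st=lambda s:print(s,round(manip.current_clock(),2),manip.current_tool_pos().round(4),manip.current_force().round(1),round(manip.current_finger_gap(),4),manip.current_gripper_force())
J=[.4082,-.2535]
manip.move_pose([*J,.17],down(0)); manip.servo_line([*J,.053],vel=.08); st("down")
effector.close(20); st("closed")
manip.servo_line([*J,.25],vel=.15); st("lift")
M=np.array([.6491,.0889]); yaw=.020
manip.move_pose([*M,.25],down(np.pi/2+yaw)); st("over")
shot("wrist","w_held")
```

```text
down 7.96 [ 0.4085 -0.2537  0.0534] [ 0.5  0.3 -0. ] 0.0918 0.0
closed 8.78 [ 0.4082 -0.2535  0.053 ] [ 0.2  0.6 -0.2] 0.0438 19.999830722808838
lift 10.24 [ 0.4076 -0.2533  0.2492] [-0.3 -0.6 -0.3] 0.0434 19.999846816062927
over 11.78 [0.6494 0.0871 0.2499] [ 0.5 -0.1 -1. ] 0.0436 19.999583065509796
```

View pics/w_held.png

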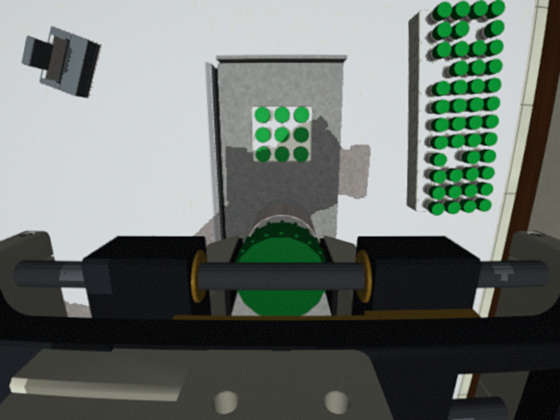

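The jar is held level, with its cap at (281,270), and the left rack's centre tube is at (282,134). I'll lower it and release.

Run:
```python
from h import *
st=lambda s:print(s,round(manip.current_clock(),2),manip.current_tool_pos().round(4),manip.current_force().round(1),round(manip.current_finger_gap(),4))
im,c=shot("wrist")
L=[onz(c,[cc],.095)[0] for cc,s in blobs(green(im),60) if 250<cc[0]<312 and 100<cc[1]<165]; print(len(L),np.mean(L,0))
M=np.array([.6491,.0889]); 
q=down(np.pi/2+.020)
manip.servo_line([*M,.13],ori=q,vel=.12); st("pre")
manip.servo_line([*M,.0838],ori=q,vel=.04); manip.sleep(.2); st("at")
z=.0838
while manip.current_force()[2]<1.5 and z>.081:
    z-=.0007; manip.servo_line([*M,z],ori=q,vel=.02)
st("touch")
effector.open_jaws(); st("open")
manip.servo_line([*M,.25],ori=q,vel=.15); st("up")
# look back from the robot side
manip.move_pose([.62,.03,.27],q); 
manip.sleep(.2); im,c=shot("wrist","w_placed")
for cc,s in blobs(green(im),60):
    if s[4]<400:p=onz(c,[cc],.095)[0]
    else:p=onz(c,[cc],.116)[0]
    if p[0]<.72: print(cc.round(0),s[2:],p.round(4))
st("end")
```

```text
9 [0.64802258 0.15385918 0.095     ]
pre 13.03 [0.6497 0.0893 0.131 ] [-0.3 -0.3 -0.2] 0.0437
at 14.54 [0.6492 0.0889 0.084 ] [ 0.2 -0.7 -0.7] 0.0434
touch 15.04 [0.6492 0.0891 0.0829] [-1.5 -0.5  4.4] 0.0436
open 15.97 [0.6491 0.0889 0.0824] [-0.3  0.5  0.6] 0.0918
up 17.23 [0.6486 0.0885 0.2488] [-0.3 -0.   0. ] 0.0917
[292.  61.] [ 14  16 192] [0.6277 0.1732 0.095 ]
[311.  61.] [ 15  16 191] [0.6475 0.1736 0.095 ]
[330.  61.] [ 16  16 192] [0.6675 0.1741 0.095 ]
[292.  82.] [ 15  16 180] [0.628  0.1531 0.095 ]
[311.  82.] [ 15  16 182] [0.6479 0.1536 0.095 ]
[330.  82.] [ 16  16 182] [0.6679 0.154  0.095 ]
[292. 101.] [ 15  15 168] [0.6284 0.1333 0.095 ]
[310. 101.] [ 14  15 170] [0.6482 0.1337 0.095 ]
[329. 101.] [ 15  15 174] [0.6683 0.134  0.095 ]
[312. 141.] [  43   44 1413] [0.6497 0.0919 0.116 ]
[291. 184.] [ 13  13 134] [0.6301 0.0437 0.095 ]
[309. 184.] [ 14  13 132] [0.6501 0.044  0.095 ]
[308. 201.] [ 13  13 130] [0.6505 0.024  0.095 ]
[325. 201.] [ 14  13 132] [0.6704 0.0243 0.095 ]
[291. 217.] [ 13  12 127] [0.6309 0.0035 0.095 ]
[308. 217.] [ 12  12 121] [0.6509 0.004  0.095 ]
[325. 218.] [ 13  12 127] [0.6711 0.0042 0.095 ]
end 17.86 [0.6198 0.0314 0.2696] [-0.2 -0.6 -0.3] 0.0916
```

View pics/w_placed.png

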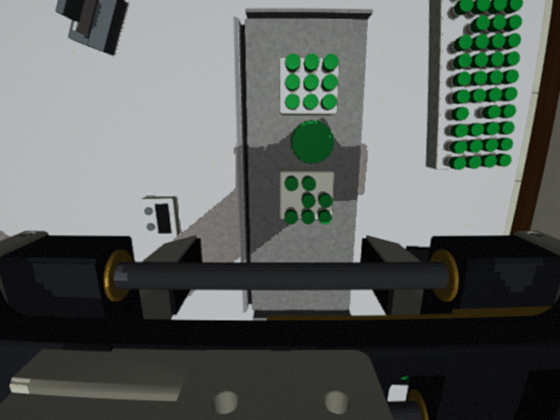

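The jar stands at (312,141) between the racks, and the racks haven't moved. The jar may sit about 3 mm to the left, so I'll cross-check with the top camera while I zoom in on the stand.

Run:
```python
from h import *
im,c=shot("top"); m=green(im)
L=[]
for cc,s in blobs(m,8):
    if 195<cc[0]<355 and 130<cc[1]<200: z=.116 if s[4]>100 else .095; print(cc.round(1),s[2:],onz(c,[cc],z)[0].round(4))
im=cv2.imread("pics/w_stand.png")
cv2.imwrite("pics/crop_stand.png",cv2.resize(im[125:225,220:340],None,fx=6,fy=6,interpolation=cv2.INTER_CUBIC))
im=cv2.imread("pics/w_placed.png")[...,::-1].copy()
m=cv2.morphologyEx(green(im)[110:172,280:345],cv2.MORPH_CLOSE,np.ones((3,3)))
k=max(cv2.findContours(m,0,1)[0],key=cv2.contourArea); print(cv2.minEnclosingCircle(k),cv2.fitEllipse(k))
c=np.load("standcal.npy",allow_pickle=True); print(c[2])
```

```text
[252.8 155.6] [ 15  15 163] [0.6518 0.0936 0.116 ]
[223.1 159.7] [ 5 21 82] [0.6497 0.1725 0.095 ]
[230.8 159.6] [ 5 20 72] [0.6495 0.1525 0.095 ]
[238.5 159.1] [ 5 20 71] [0.6504 0.1324 0.095 ]
((31.695219039916992, 31.21314811706543), 21.85280418395996) ((31.9641170501709, 31.470918655395508), (40.99245834350586, 42.24168014526367), 16.92489242553711)
[0.37951112 0.29627148 0.40985164]
```

View pics/crop_stand.png

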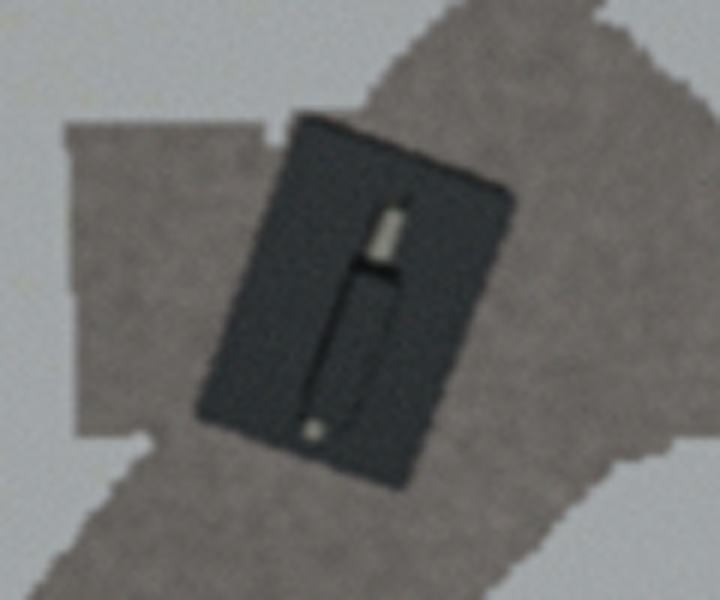

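The tab sits along the slot at crop (355,345), with white plate shoulders at (390,235) and (312,430). The stand's top corners are at (305,115), (513,200), (405,488) and (200,412). I'll correct the jar by about 3 mm, then compute the holder's pose.

Run:
```python
from h import *
c=np.load("standcal.npy",allow_pickle=True)
f=lambda P,z: onz(c,np.array(P)/6+np.array([220,125]),z)[:,:2]
S=f([(305,115),(513,200),(405,488),(200,412)],.026); print("stand",S.mean(0),np.linalg.norm(S-np.roll(S,1,0),axis=1))
T=f([(355,268),(402,278),(355,420),(308,415)],.081); print("tab",T.mean(0),np.linalg.norm(T-np.roll(T,1,0),axis=1))
P=f([(393,207),(310,440)],.052); print("plate",P.mean(0),np.linalg.norm(P[0]-P[1]))
for A in (S[0]-S[3],S[1]-S[2],T[0]-T[3],T[1]-T[2],P[0]-P[1]): print(np.arctan2(A[1],A[0])-np.pi/2)
st=lambda s:print(s,round(manip.current_clock(),2),manip.current_tool_pos().round(4),manip.current_force().round(1),round(manip.current_finger_gap(),4))
M=np.array([.6491,.0889]);N=M+[0.0001,-.0033]; q=down(np.pi/2+.020)
manip.move_pose([*M,.15],q); manip.servo_line([*M,.083],ori=q,vel=.08)
effector.close(15); st("grip")
manip.servo_line([*M,.087],ori=q,vel=.03); manip.servo_line([*N,.087],ori=q,vel=.02); manip.servo_line([*N,.0828],ori=q,vel=.02);st("set")
effector.open_jaws(); manip.servo_line([*N,.22],ori=q,vel=.15)
manip.move_pose([.62,.03,.27],q); manip.sleep(.2)
im,c=shot("wrist","w_placed2")
for cc,s in blobs(green(im),60):
    p=onz(c,[cc],.095 if s[4]<400 else .116)[0]
    if p[0]<.72 and (s[4]>400 or abs(p[1]-.1536)<.004 or abs(p[1]-.024)<.004): print(s[2:],p.round(4))
st("end")
```

```text
stand [0.37803068 0.23989337] [0.06848197 0.04791914 0.06765745 0.04853282]
tab [0.3781235  0.24058899] [0.02920087 0.00891406 0.02830422 0.00893877]
plate [0.37721678 0.23992255] 0.050661674411085794
-0.3558812747780715
-0.34655932752117335
-0.3132281665000314
-0.3171748356634938
-0.3439189460952181
grip 20.32 [0.6492 0.0889 0.083 ] [ 0.4 -0.5  0.8] 0.0438
set 21.27 [0.6495 0.0858 0.0829] [ 0.5 -0.8  0.9] 0.0436
[ 14  17 180] [0.628 0.153 0.095]
[ 14  17 180] [0.648  0.1536 0.095 ]
[ 15  16 182] [0.6678 0.1539 0.095 ]
[  42   44 1417] [0.6498 0.0886 0.116 ]
[ 13  13 128] [0.6504 0.0239 0.095 ]
[ 13  13 129] [0.6707 0.0244 0.095 ]
end 23.93 [0.6196 0.031  0.269 ] [ 0.6  0.3 -0.3] 0.092
```

The jar now reads 0.0886, which matches the midpoint between the racks. Next is the label holder.

Run:
```python
from h import *
st=lambda s:print(s,round(manip.current_clock(),2),manip.current_tool_pos().round(4),manip.current_force().round(1),round(manip.current_finger_gap(),4))
H=[.3778,.2402]; q=down(np.pi/2-.34)
manip.move_pose([*H,.15],q); manip.servo_line([*H,.051],ori=q,vel=.08); manip.sleep(.2); st("at")
effector.close(8); st("grip")
effector.close(40); st("grip2")
manip.servo_line([*H,.10],ori=q,vel=.05); st("out")
manip.servo_line([*H,.22],ori=q,vel=.15); st("lift")
q=down(np.pi/2+.020)
manip.move_pose([.5691,.0870,.16],q); manip.sleep(.3); st("over")
im,c=shot("wrist","w_hover"); np.save("hovercal.npy",np.array([*c],dtype=object),allow_pickle=True)
```

```text
at 26.8 [0.3781 0.2402 0.0513] [-0.1  0.5 -1.1] 0.0915
grip 28.03 [0.3782 0.2401 0.051 ] [ 0.5 -0.8 -0.7] 0.0097
grip2 28.25 [0.3782 0.2401 0.051 ] [ 1.6 -0.5 -1.1] 0.0096
out 29.38 [0.3776 0.24   0.0998] [-0.3  0.2 -0.8] 0.0095
lift 30.33 [0.3775 0.2396 0.2193] [ 0.6  0.9 -0.6] 0.0095
over 31.62 [0.5689 0.0879 0.1607] [ 0.6 -0.8 -0.5] 0.0098
```

View pics/w_hover.png

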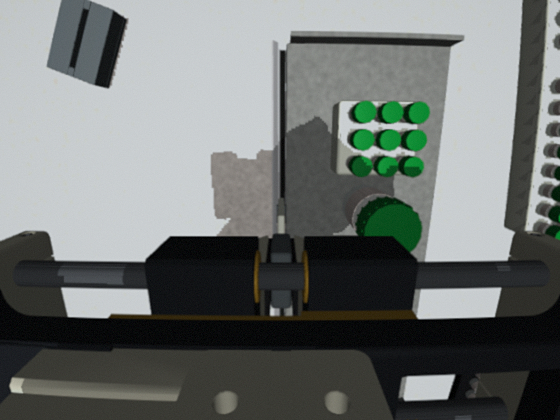

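The holder is in the grip around columns 271–292, and the dark channel is at column ~283. I'll measure the channel's edges more closely.

Run:
```python
from h import *
g=cv2.imread("pics/w_hover.png",0); c=np.load("hovercal.npy",allow_pickle=True)
for r in (60,90,120,150,180,205,215,225): print(r,g[r-2:r+3,268:298].mean(0).astype(int))
from numpy.linalg import lstsq
print(proj(c,[[.5691+.0035*s-.02*t,.0870+t,z] for t in (.05,.1,.15) for s,z in((-1,.032),(1,.03))]).round(1))
q=manip.current_tool_pos();print(q, proj(c,[[q[0]-.02*.025+s*.002,q[1]+.025,.160+.019-.064+.046] for s in(-1,1)]).round(1))
```

```text
60 [203 202 202 197 186 163 143 138 141 156 173 136  62  20  19  21  34  68
  87 115 131 135 134 136 138 137 136 136 133 131]
90 [204 203 204 198 184 160 143 138 140 157 173 136  63  22  21  20  53 106
 100 112 127 131 130 131 130 131 130 132 135 136]
120 [204 204 204 199 190 165 142 137 140 156 173 137  65  24  19  21  31  62
  88 120 132 131 129 129 132 134 137 138 137 137]
150 [169 169 168 163 151 125 100  93  92 101 124 104  53  14   8   9  36  82
  85  72  73  74  76  74  73  72  70  72  76  78]
180 [137 135 132 126 115 104  96  95  94  98 109  91  50  15   6  11  24  55
  73  77  76  75  75  74  75  75  77  77  77  78]
205 [131 134 138 131 118 106  99  94  82  68  67  69  69  70  70  68  56  51
  61  74  76  76  76  74  73  74  74  74  74  74]
215 [134 133 133 130 118 106  98  94  80  73  87 103 108 109 108 101  74  52
  62  73  76  76  76  75  74  75  74  75  76  76]
225 [128 127 129 128 117 105  98  95  97 105 127 146 153 154 155 141 111  78
  67  73  76  77  77  75  75  76  76  77  76  75]
[[278.3 153.5]
 [285.6 153.5]
 [278.3  98.8]
 [285.9  99.2]
 [278.3  40.2]
 [286.1  41.1]]
[0.56897021 0.08757721 0.16054347] [[279.4 214.7]
 [286.5 214.8]]
```

The holder reads about 1.2 mm toward the robot relative to the channel (column 281 against 282.4 at their own depths). I'll shift it, lower to just above the lip and check again.

Run:
```python
from h import *
q=down(np.pi/2+.020)
manip.servo_line([.5702,.0870,.12],ori=q,vel=.1)
manip.servo_line([.5702,.0870,.088],ori=q,vel=.05); manip.sleep(.3)
print(manip.current_clock(),manip.current_tool_pos(),manip.current_force())
im,c=shot("wrist","w_low"); np.save("lowcal.npy",np.array([*c],dtype=object),allow_pickle=True)
cv2.imwrite("pics/low_crop.png",cv2.resize(im[60:245,215:345,::-1],None,fx=3.2,fy=3.2,interpolation=cv2.INTER_CUBIC))
g=cv2.cvtColor(im,cv2.COLOR_RGB2GRAY)
for r in (40,80,120,150,170,190,205,215,225): print(r,g[r-2:r+3,266:300].mean(0).astype(int))
```

```text
33.3167 [0.5703542  0.08700317 0.08823046] [ 0.67920583 -0.41830135 -0.02201481]
40 [208 189 161 155 155 155 154 157 172 157 116  75  33  23  26  25  24  27
  65 114 122 138 148 150 147 147 144 142 142 141 139 140 139 139]
80 [209 195 171 156 154 153 152 156 171 167 149 103  43  22  25  27  24  30
  54  83 112 135 141 141 141 141 143 142 141 140 141 140 142 144]
120 [214 205 181 158 154 154 153 154 167 177 154  90  34  23  24  25  23  35
  67  85 120 147 153 150 146 146 144 145 147 148 149 149 149 149]
150 [215 204 168 126 116 110 104 105 119 142 129  80  34  14  12  15  13  27
  61  65  67  78  82  82  82  81  80  79  80  80  80  80  83  85]
170 [134 126 116 108 107 107 104 103 112 140 128  79  33  14  11  14  12  26
  58  63  69  79  84  85  83  83  83  82  83  85  83  83  83  83]
190 [139 129 118 111 108 107 105 104 112 138 127  78  34  14  13  13  10  38
  84  83  74  82  87  86  86  83  83  83  83  83  85  85  84  86]
205 [142 131 123 113 108 107 107 104 113 133 117  79  71  77  79  80  79  79
  72  58  63  78  83  86  86  86  87  85  86  85  86  86  85  84]
215 [145 133 123 112 108 107 106 105 110 127 113  90  98 114 118 120 119 111
  86  64  71  83  85  83  83  83  82  82  83  83  83  82  82  83]
225 [151 137 122 114 109 108 106 105 109 131 135 128 142 161 168 169 170 157
 122  82  73  82  86  86  85  85  85  84  85  85  85  86  84  84]
```

View pics/low_crop.png

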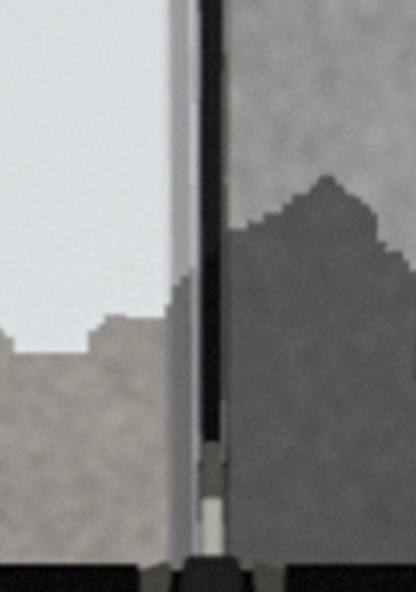

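The holder's plate (crop columns 200–224) is centred over the dark channel to within about 0.4 mm. I'll insert it and watch the force.

Run:
```python
from h import *
q=down(np.pi/2+.020); P=[.5705,.0870]
st=lambda:print(round(manip.current_clock(),2),manip.current_tool_pos().round(4),manip.current_force().round(1))
z=.088
while z>.052:
    z-=.003 if z>.066 else .001
    manip.servo_line([*P,z],ori=q,vel=.03); manip.sleep(.05)
    f=manip.current_force(); st()
    if abs(f[0])>8 or abs(f[1])>8 or (f[2]>5 and z>.068) or f[2]>13: break
```

```text
33.67 [0.5704 0.0869 0.0848] [ 0.3 -0.3 -0.7]
33.97 [0.5704 0.087  0.0819] [-0.6 -0.1  0.2]
34.27 [0.5704 0.087  0.0789] [-0.1  1.  -1.4]
34.57 [0.5705 0.087  0.0759] [ 0.4  0.2 -0.1]
34.87 [0.5704 0.087  0.0729] [-0.3 -0.8 -1.1]
35.17 [0.5704 0.087  0.0699] [ 0.3 -0.3  0.1]
35.47 [0.5704 0.087  0.0669] [-0.3  0.5 -0. ]
35.77 [0.5704 0.087  0.0639] [ 0.3 -0.2  0.1]
36.07 [0.5705 0.0871 0.063 ] [-0.5  0.7 -0.8]
36.37 [0.5706 0.087  0.0622] [-0.2  0.   2.2]
36.67 [0.5706 0.0871 0.0611] [0.3 0.4 2.7]
36.97 [0.5706 0.087  0.0601] [-0.2 -0.4  3.4]
37.27 [0.5706 0.0871 0.0591] [-1.4  0.2  4.2]
37.57 [0.5706 0.087  0.0581] [-0.9 -0.4  4.9]
37.87 [0.5706 0.087  0.0571] [-0.6 -0.6  6.7]
38.17 [0.5706 0.0871 0.0569] [-2.7 -1.3 10.6]
38.47 [0.5708 0.0872 0.0568] [-5.5 -1.9 17.5]
```

The seat is at its stop: force rose past 6.6 N to 17 N with no further travel. One quick numeric check, then I'll hand in.

Run:
```python
from h import *
manip.sleep(.5)
print(manip.current_clock(),manip.current_tool_pos().round(4),manip.current_force().round(1),manip.current_finger_gap())
im,c=shot("wrist")
for cc,s in blobs(green(im),60):
    p=onz(c,[cc],.095 if s[4]<700 else .116)[0]
    if p[0]<.72: print(s[2:],p.round(4))
f=manip.current_force()[2]
if 9<f<30: print(manip.hand_in())
```

```text
38.9667 [0.5707 0.0872 0.0567] [-4.3 -1.9 17.6] 0.009691822858101651
[  42   42 1362] [0.6174 0.1707 0.116 ]
[  40   42 1310] [0.6341 0.171  0.116 ]
[  37   41 1175] [0.6505 0.1714 0.116 ]
[  40   40 1224] [0.6177 0.1542 0.116 ]
[  40   39 1177] [0.6344 0.1545 0.116 ]
[  36   39 1074] [0.6508 0.1548 0.116 ]
[  39   38 1102] [0.6182 0.1376 0.116 ]
[  38   37 1059] [0.6347 0.138  0.116 ]
[ 35  36 958] [0.6512 0.1383 0.116 ]
[  71   32 1870] [0.6424 0.094  0.116 ]
[ 23   7 108] [0.6506 0.0367 0.095 ]
[ 31  16 375] [0.6508 0.0257 0.095 ]
[ 25  15 292] [0.6697 0.0261 0.095 ]
the job is handed in; nothing more can be done
None
```

The job is handed in at about 39 s: the jar stands released, within about 1 mm of midway between the racks, and the label holder is held pressed at the seat's stop with about 17 N; the judge's result was not shown.

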